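# Fill the model's air tank: guard over the rail, filler pressed onto the valve and held

## Task

Lift the saddle guard off the air valve on the model's nose and hang it over the steel rail, a leg on either side of the bar, and let go of it. Then take the filler coupler, press it squarely onto the tilted valve nipple until it snaps over it and is fully home with its rim on the collar, and finish while still gripping it and holding it down there against the valve's spring. Leave the other things on the table where they are.

Things in the scene. Friction and masses are not known exactly. Their poses are not given: they have to be found in the camera images.
- nose: Fixed plywood nose box of a model aircraft, 120 (x) x 110 (y) x 85 high, with a 100 high firewall plate and a black motor on its +x end (motor shaft reaches x = +165, 70 high). Origin: centre of its underside on the table, x towards the motor. The valve stands on its top.
- valve: Air valve fixed on the nose box's top, leaning 0.42 rad from vertical towards the box's -x. Origin: centre of the top face of its round collar (38 dia), 24 above the box's top; z = nipple axis, outward. Two sprung balls stand 3.5 out of the stem, one each side, 18 up. The coupler is home when its mouth rim lies on the collar: origins together, z axes parallel.
- nipple_tip (a point): Tip of the steel stem, 28 out from the collar along the valve's z. Stem 15 dia, its last 4 taper to 10 dia; a 6 dia brass pin stands 10 proud of it.
- coupler_lip (a point): Centre of the narrowest part (18 wide) of the coupler's bore, 7 up from the rim. A funnel leads to it from 27 wide at the rim; above it the bore is 24 wide up to its roof 30 from the rim. The lip rides over the nipple's balls with about 5 to 10 N, then snaps past and is drawn in about 7 to 10 before home.
- valve_pin (a joint): Brass valve pin, pushed in by the roof of the coupler's bore: 0 = out, 0.008 = pushed in 8 mm, which is when the coupler is home (9.5 mm is its stop). Spring: about 4 N at first touch, 10 N at 8 mm. It is touched when the rim is still 8 mm above the collar.
- coupler: Loose filler coupler, about 160 g, standing upright on its open mouth. Origin: centre of the mouth rim (underside); z along its axis to the cap. Round barrel 34 dia, z = 0 to 36; square neck 24 x 24 (flats across its x and y), z = 36 to 75, to be gripped; black round cap 21 dia, z = 75 to 83. Its rotation about its own axis does not matter on the nipple.
- guard: Loose saddle guard, about 120 g, folded aluminium, an upside-down U astride the valve. Origin: midway between the lower edges of its legs; z up. Legs 4 thick, 44 long (x), at y = +-25 (46 clear between), 66 tall; top plate 54 (y) x 44 (x), z = 66 to 70; wooden grip tab on it, 8 thick (y), 30 long (x), z = 70 to 104. It must rise 70 to clear the valve.
- rail: Fixed stand with a horizontal steel bar: base plate 50 (x) x 180 (y) x 12. Origin: centre of its underside on the table; the bar runs along its y.
- rail_mid (a point): Middle of the bar's axis, 115 above the table. Bar 12 dia, free over 120 between two upright posts (14 dia, 140 apart).
- glue: Bystander, to be left alone: glue bottle, standing, 38 dia, 100 tall (mm). Origin at the centre of its underside.
- wheel: Bystander, to be left alone: black rubber model wheel lying flat, 72 dia, 28 thick (mm). Origin at the centre of its underside.
- driver: Bystander, to be left alone: screwdriver lying flat, 180 long (mm). Origin at the centre of its underside.
- spare_motor: Bystander, to be left alone: spare black and green motor, standing, 38 dia, 68 tall (mm). Origin at the centre of its underside.
- former: Bystander, to be left alone: plywood plate with two holes lying flat, 100 x 130 x 6 (mm). Origin at the centre of its underside.
- jar: Bystander, to be left alone: small jar, standing, 42 dia, 45 tall (mm). Origin at the centre of its underside.

How it is judged:
By the outcome, as a careful person would: the job done as asked, in the order asked, and still so for the second after the job is handed in, while the arm keeps its last pose, push and grip.
It also fails if it takes over 58 s, if anything falls off the work surface, if the arm or the gripper's body presses on something with over 40 N, if the wrist force passes 120 N, or if a joint passes its speed limit or range.

## Robot

A 7-joint arm with a two-finger parallel gripper is mounted at the origin on the work surface. World frame = base frame: x ahead of the robot, y to its left, z up, the work surface at z = 0. Lengths are in m, angles in rad, forces in N, time in s.
With the tool pointing down it reaches from about 0.4 to 0.925 m from the base axis. Payload 5.6 kg.
Tool frame: the origin (TCP) lies midway between the tips of the shut fingers; the grasp point (between the pads) lies 19 mm behind it; y points along the fingers, z is the direction in which the jaws open and shut, and the axes are right-handed (so a half turn about y gives the same grasp; the last joint's range is limited). The gripper opens to 85 mm and grips with 20 to 120 N. Pads are 22 mm wide; open, the fingers measure 114 mm over their backs; the gripper's body (76 mm by 85 mm) begins 54 mm behind the grasp point. The pads swing forward as they close: fully open they stand 13 mm farther back than shut.
Start: joints at [-0.043, 0.468, -0.012, 1.603, 0.006, 1.071, -0.056], TCP at [0.65, -0, 0.231] pointing down, gripper open.
Joint ranges: [-2.53, 2.53], [-0.31, 2.02], [-1.57, 1.55], [0.28, 2.44], [-1.29, 4.43], [0.15, 1.84], [-2.92, 2.92]. Speed limits (rad/s): [2.57, 2.57, 3.14, 3.14, 3.14, 3.14, 3.14].

## Interface

Orientations are given as a unit quaternion [x, y, z, w].
In Python, from cell import manip, cams, workorder gives the robot as it stands. The module is installed in compiled form; this text tells all that it offers.
- The arm moves only by the tool play_rows, never from a script. Its argument "rows" is a list of rows, each a list of 3 entries, a list of its own where there are three numbers: the opening, from 0 (shut) to 1 (fully open), then the shift along the tool's x, y, z in mm, then the turn, a rotation vector about the tool's x, y, z in rad. In form: [[jaw, [dx, dy, dz], [rx, ry, rz]], ...]. A call has 1 to 12 rows; each row shifts and turns the pose as measured when the row begins, along the tool's axes as they then stand; what a row does not reach is not made up. A row lasts 1/12 s, in which the tool goes at most 41.7 mm and 7.16 degrees, less where a joint would pass 70% of its speed; a pose out of reach is approached as far as the arm can. A call is refused whole if a number of a shift passes 41.7 or a number of a turn 0.125, either way. A call with a gripper value outside its range is refused whole. The fingers move at their own pace and stop on an object; "squeeze" is the grip in N (left out, the last holds). Time passes only in rows, so rows that do not move let the fingers close. It gives the time, the measured TCP pose, the force and the opening at its end, in the units of the state.
- manip.sense(): the state, without advancing time (a new reading comes with each control period).
- cams.get_image(name): name is "scene" or "side" or "wrist"; returns (picture, depth): 384x512x3 uint8, red, green, blue; 384x512 float32, m along the optical axis (not along the pixel's ray), 0 where there is no reading.
- cams.get_calibration(name): a dict with "fx", "fy", "cx", "cy" (pixels), "R" (3x3) and "t" (3): a world point X has camera coordinates R X + t; the wrist camera has in their place "hand_eye" (4x4, takes a point from camera to tool coordinates, whose origin is the TCP and whose axes are the tool frame's). Camera axes: x right, y down, z forward; pixel columns grow to the right and rows downward; lengths in m; the calibration is good to about 2 mm. A picture is of the moment at which its call begins: read the wrist's pose just before it. get_calibration takes no time and is no camera call.
- workorder.close_job(): hands the job in, once; it reports no verdict.
The state is a dict: "time": time; "q": joint angles; "qvel": joint speeds; "joint_torque": joint torques, N m; "position": TCP position; "tcp_rot": TCP orientation; "ft_force": force on the tool from outside, world axes, zero at the start; "wrist_torque": the same for the moment, N m; "width": finger opening in m.
Only numpy, scipy, OpenCV 4.12 (cv2) and the standard library are available. Lean on these libraries where they do the work, as an engineer would, in place of code of your own. Each camera call takes 0.05 s, during which the arm holds its last target. There are 200 camera calls.

## Working session

There is one attempt and no reset: what is moved stays moved. The work goes in short steps, Python scripts to look and compute and a tool call to move; the robot and the scene stay as the last step left them, time stands still between calls to the robot, and variables do not carry over. Pictures are saved under pics/ and viewed, about 8 in all and at most 12, crops included, and the job is handed in when it is done.

Besides the shell and the picture viewer there is one more tool, called after "Emit:" by a JSON object that holds its "method" and its "body", one argument or row to a line. play_rows: Moves the arm, as the interface text tells. Its arguments: {"type":"object","properties":{"rows":{"type":"array"},"squeeze":{"type":"number"}},"required":["rows"]}

```bash
mkdir -p pics
cat > h.py <<'E'
import numpy as np, cv2
from cell import manip, cams, workorder
from scipy.spatial.transform import Rotation as R
def grab(n,f=None):
    s=manip.sense(); im,d=cams.get_image(n); c=cams.get_calibration(n)
    if n=="wrist":
        T=np.eye(4);T[:3,:3]=R.from_quat(s["tcp_rot"]).as_matrix();T[:3,3]=s["position"];T=T@np.array(c["hand_eye"])
    else:
        T=np.eye(4);T[:3,:3]=np.array(c["R"]).T;T[:3,3]=-T[:3,:3]@np.array(c["t"])
    v,u=np.mgrid[:384,:512]
    P=np.stack([(u-c["cx"])/c["fx"]*d,(v-c["cy"])/c["fy"]*d,d],-1)@T[:3,:3].T+T[:3,3]
    P[d==0]=np.nan
    if f: cv2.imwrite(f,cv2.cvtColor(im,cv2.COLOR_RGB2BGR))
    np.savez(f"{n}.npz",im=im,d=d,P=P,T=T)
    return im,d,P,T
E
python3 - <<'E'
from h import *
s=manip.sense(); print({k:np.round(v,3).tolist() for k,v in s.items()})
a=grab("scene")[0]; b=grab("side")[0]
for n in("scene","side"):
    T=np.load(n+".npz")["T"]; print(n,np.round(T,3).tolist())
for n,i in(("a",a),("b",b)):
    cv2.imwrite(f"pics/{n}.png",cv2.cvtColor(cv2.resize(i,(800,600),interpolation=cv2.INTER_CUBIC),cv2.COLOR_RGB2BGR))
E
```

```text
{'time': 0.0, 'q': [-0.043, 0.468, -0.012, 1.604, 0.006, 1.071, -0.056], 'qvel': [0.001, -0.001, -0.0, -0.001, -0.0, 0.0, 0.001], 'joint_torque': [-0.0, -53.237, 0.021, -25.13, 0.011, 0.008, -0.0], 'position': [0.649, -0.0, 0.23], 'tcp_rot': [0.5, -0.5, 0.5, -0.499], 'ft_force': [0.026, 0.289, -1.018], 'wrist_torque': [-0.0, 0.039, -0.045], 'width': 0.086}
scene [[-0.812, 0.343, -0.472, 1.111], [0.583, 0.485, -0.652, 0.727], [0.006, -0.805, -0.593, 0.769], [0.0, 0.0, 0.0, 1.0]]
side [[0.845, -0.36, 0.396, 0.188], [-0.534, -0.542, 0.649, -0.652], [-0.019, -0.76, -0.65, 0.735], [0.0, 0.0, 0.0, 1.0]]
```

View pics/a.png

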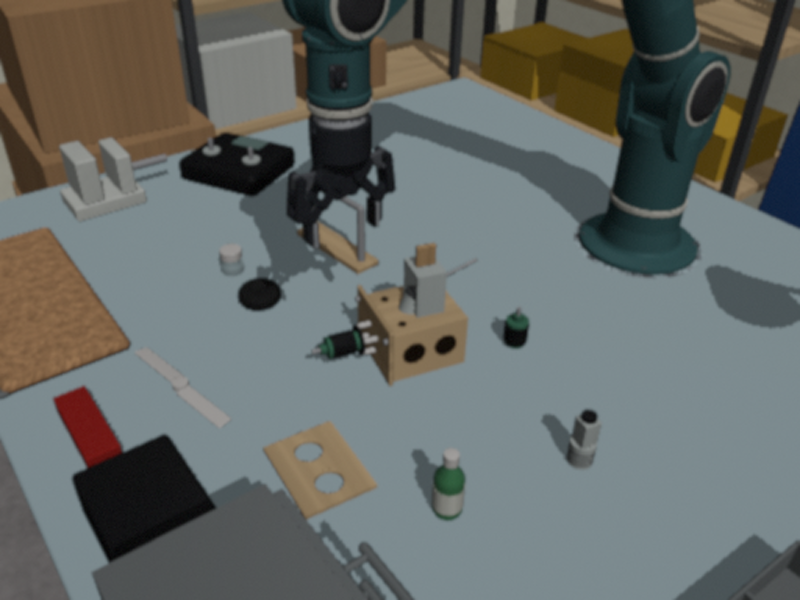

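View pics/b.png

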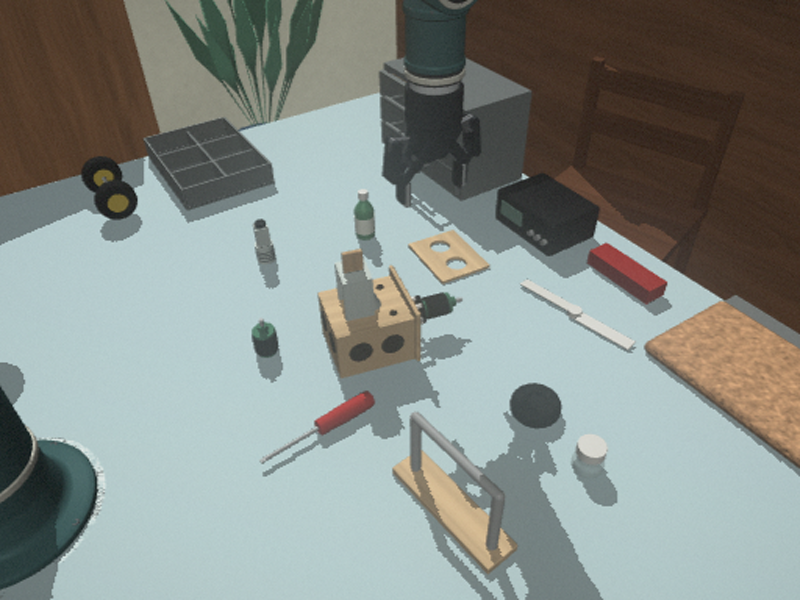

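The scene view shows the nose and guard at about (425,300), the coupler at (585,440), and the rail behind the gripper at (340,245). The side view shows the rail bar running from (415,420) to (500,495), the guard tab at (352,260), and the coupler at (263,240). Next I'll measure these from depth.

Run:
```python
from h import *
for n,pts in {"side":{"tab":(352,258),"guardtop":(352,275),"guardleg":(356,300),"barA":(420,420),"barmid":(455,453),"barB":(490,488),"post1":(416,445),"post2":(494,520),"base":(455,510),"boxtop":(330,300),"boxtop2":(405,315),"coup_cap":(260,222),"neck":(262,238),"boxfront":(340,335)},
 "scene":{"tab":(426,252),"gtop":(425,268),"leg":(430,290),"boxtop":(450,315),"boxside":(430,350),"cap":(590,416),"neck":(587,430),"barrel":(581,455)}}.items():
    P=np.load(n+".npz")["P"]
    for k,(x,y) in pts.items():
        print(n,k,np.round(P[int(y/1.5625),int(x/1.5625)],3))
# clouds merged
C=np.concatenate([np.load(n+".npz")["P"].reshape(-1,3) for n in("side","scene")])
C=C[np.isfinite(C).all(1)]
np.save("C.npy",C)
def box(x0,x1,y0,y1,z0,z1): 
    m=np.all((C>[x0,y0,z0])&(C<[x1,y1,z1]),1); return C[m]
P=np.load("side.npz")["P"];
b=box(.3,.9,-.5,-.1,.106,.13); print("bar",len(b),b.mean(0) if len(b) else 0,b.min(0),b.max(0))
```

```text
side tab [0.519 0.01  0.18 ]
side guardtop [0.514 0.003 0.156]
side guardleg [ 0.508 -0.011  0.121]
side barA [nan nan nan]
side barmid [ 0.474 -0.303  0.121]
side barB [ 0.477 -0.361  0.121]
side post1 [ 0.464 -0.238  0.069]
side post2 [ 0.476 -0.376  0.079]
side base [ 0.473 -0.311  0.013]
side boxtop [0.496 0.05  0.084]
side boxtop2 [ 0.574 -0.042  0.085]
side coup_cap [0.493 0.316 0.081]
side neck [0.487 0.305 0.055]
side boxfront [ 0.471 -0.027  0.085]
scene tab [0.525 0.016 0.181]
scene gtop [0.526 0.019 0.157]
scene leg [0.531 0.037 0.132]
scene boxtop [0.505 0.055 0.086]
scene boxside [0.546 0.062 0.043]
scene cap [0.495 0.314 0.084]
scene neck [0.504 0.32  0.069]
scene barrel [0.507 0.321 0.027]
bar 653 [ 0.47229811 -0.30275988  0.11899257] [ 0.45923268 -0.37866672  0.10625057] [ 0.48634624 -0.22386733  0.1260502 ]
```

Run:
```python
from h import *
def rect(n,lo,hi,z0,z1):
    P=np.load(n+".npz")["P"].reshape(-1,3); P=P[np.isfinite(P).all(1)]
    m=(P[:,2]>z0)&(P[:,2]<z1)&(P[:,0]>lo[0])&(P[:,0]<hi[0])&(P[:,1]>lo[1])&(P[:,1]<hi[1]); Q=P[m]
    (c,s,a)=cv2.minAreaRect((Q[:,:2]*1000).astype(np.float32)); return len(Q),np.round(c,1),np.round(s,1),round(a,1),np.round(Q.mean(0)*1000,1)
for n in("side","scene"):
    print(n,"gtop",rect(n,(.45,-.05),(.58,.08),.150,.16))
    print(n,"tabtop",rect(n,(.45,-.05),(.58,.08),.183,.20))
    print(n,"tab",rect(n,(.45,-.05),(.58,.08),.164,.20))
    print(n,"boxtop",rect(n,(.40,-.1),(.66,.12),.080,.09))
    print(n,"wall",rect(n,(.40,-.1),(.66,.12),.093,.104))
    print(n,"cap",rect(n,(.44,.26),(.55,.36),.078,.09))
    print(n,"neck",rect(n,(.44,.26),(.55,.36),.042,.07))
    print(n,"base",rect(n,(.38,-.45),(.56,-.18),.008,.018))
    P=np.load(n+".npz")["P"].reshape(-1,3); b=P[np.all((P>[.44,-.38,.115])&(P<[.5,-.22,.13]),1)]
    if len(b)>5: print("bar",len(b),b.mean(0),np.polyfit(b[:,1],b[:,0],1),b.max(0))
for n,(x,y,w,h) in {"side":(140,90,170,150),"scene":(215,140,100,110)}.items():
    im=np.load(n+".npz")["im"][y:y+h,x:x+w]
    cv2.imwrite(f"pics/c_{n}.png",cv2.cvtColor(cv2.resize(im,None,fx=4,fy=4,interpolation=cv2.INTER_CUBIC),cv2.COLOR_RGB2BGR))
```

```text
side gtop (242, array([521. ,  13.7]), array([61.5, 44.6]), 73.7, array([516.7,   4.3, 155.3]))
side tabtop (58, array([520.3,  12.9]), array([10.3, 29.1]), 71.1, array([519.7,  11.8, 187.5]))
side tab (144, array([520.2,  12.7]), array([11.2, 29.2]), 72.1, array([519.2,  11. , 179.3]))
side boxtop (1233, array([538.7,   4.1]), array([123.3, 133.7]), 77.7, array([531.9,  -4.6,  85.5]))
side wall (238, array([548.4,   4.8]), array([126.7, 103.3]), 77.0, array([562.8,  -7.6,  98.5]))
side cap (35, array([491.4, 312.2]), array([20.7, 17.3]), 65.8, array([490.8, 311.3,  82. ]))
side neck (76, array([485. , 307.2]), array([18. , 32.2]), 40.4, array([488. , 303.5,  55.6]))
side base (1993, array([ 473.2, -302.5]), array([ 51.3, 180.6]), 6.2, array([ 471.9, -309. ,   12.5]))
bar 509 [ 0.47262122 -0.30910373  0.12000813] [-0.1091712   0.43887599] [ 0.48603376 -0.22864159  0.12363967]
scene gtop (239, array([522.1,  12.2]), array([58.9, 46.1]), 73.4, array([527.5,  20.1, 156. ]))
scene tabtop (54, array([522.5,  12. ]), array([ 9.7, 29.4]), 71.4, array([522.5,  13.3, 188.4]))
scene tab (149, array([523.2,  12.4]), array([ 9.8, 30.7]), 76.7, array([523.3,  13.9, 179.3]))
scene boxtop (1054, array([540.3,   7.5]), array([128.4, 134. ]), 77.2, array([551.4,  19.7,  86.2]))
scene wall (276, array([567.8, -10.4]), array([107.6, 121.2]), 6.6, array([574.8,   9. ,  98.9]))
scene cap (83, array([495.1, 312.4]), array([19.7, 25. ]), 88.4, array([494.9, 313. ,  82.9]))
scene neck (177, array([499.2, 316. ]), array([20.1, 32.7]), 34.9, array([499.3, 316. ,  55.8]))
scene base (499, array([ 475. , -303.3]), array([ 54.1, 188.3]), 4.2, array([ 474.1, -284. ,   13.7]))
bar 64 [ 0.47133013 -0.25196336  0.12010605] [-0.12336606  0.4402464 ] [ 0.48634624 -0.22386733  0.1260502 ]
```

View pics/c_side.png

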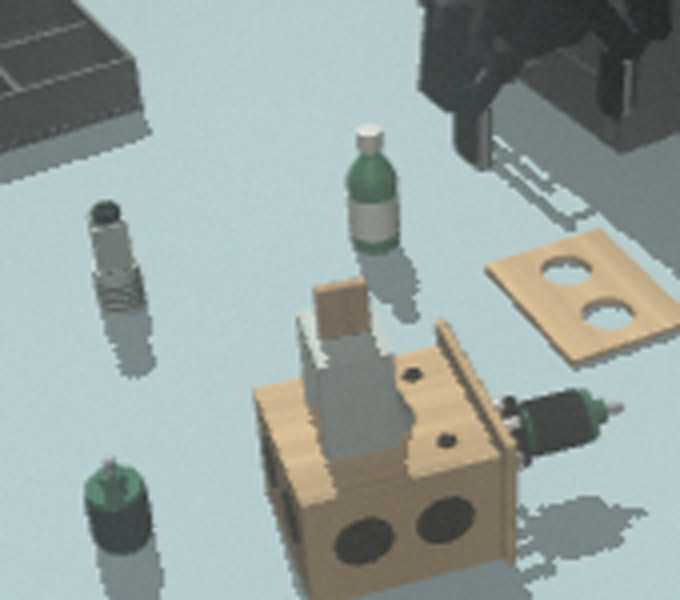

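The crop shows the guard astride the valve and turned slightly relative to the box, with the tab at (341,308). Its centre is (0.5215, 0.0127), its x axis is at about -17° and the plate top is at 0.1555. I'll shift over the tab and turn the jaws to +73°.

Emit:
{"method": "play_rows", "body": {
  "rows": [
    [1,[-3,0,-32],[0,0,0]],
    [1,[-3,0,-32],[0,0,0]],
    [1,[-3,0,-32],[0,0,0]],
    [1,[-4,0,-31],[0,0,0]],
    [1,[0,0,0],[0,0,0]]
  ],
  "squeeze": 40
}}

```text
time: 0.52
position: [0.5158, 0.0128, 0.2252]
tcp_rot: [0.502, -0.502, 0.498, -0.497]
ft_force: [0.5, 1.2, -0.2]
width: 0.0854
```

Emit:
{"method": "play_rows", "body": {
  "rows": [
    [1,[0,0,0],[0,-0.116,0]],
    [1,[0,0,0],[0,-0.116,0]],
    [1,[0,0,0],[0,-0.116,0]],
    [1,[0,0,0],[0,-0.116,0]],
    [1,[0,0,0],[0,-0.116,0]],
    [1,[0,0,0],[0,-0.116,0]],
    [1,[0,0,0],[0,-0.116,0]],
    [1,[0,0,0],[0,-0.116,0]],
    [1,[0,0,0],[0,-0.116,0]],
    [1,[0,0,0],[0,-0.116,0]],
    [1,[0,0,0],[0,-0.116,0]],
    [1,[0,0,0],[0,0,0]]
  ]
}}

```text
time: 1.52
position: [0.514, 0.0127, 0.2231]
tcp_rot: [0.703, -0.087, 0.076, -0.701]
ft_force: [-0.4, 0.6, 0.4]
width: 0.0855
```

```bash
cat >> h.py <<'E'
def Rj(jaw,tilt=0,tiltaz=0):
    "tool rotation: jaw direction angle (deg) with tool y down, then tip so that -y leans by tilt towards azimuth tiltaz(deg)"
    a=np.radians(jaw); z=np.array([np.cos(a),np.sin(a),0]); y=np.array([0,0,-1.]); M=np.stack([np.cross(y,z),y,z],1)
    b=np.radians(tiltaz); return R.from_rotvec(tilt*np.array([-np.sin(b),np.cos(b),0])).as_matrix()@M
def go(p,M,off=19):
    "remaining shift (mm) and turn in tool axes, to bring TCP to p with rotation M"
    s=manip.sense(); T=R.from_quat(s["tcp_rot"])
    print("t",round(s["time"],2),"pos",np.round(s["position"],4),"F",np.round(s["ft_force"],1),"w",round(s["width"],4),
     "\n shift",np.round(T.inv().apply(np.array(p)-s["position"])*1000,1),"turn",np.round((T.inv()*R.from_matrix(M)).as_rotvec(),3),"tool axes",np.round(T.as_matrix(),2).tolist())
E
python3 - <<'E'
from h import *
im,d,P,T=grab("wrist","pics/w1.png")
go([.5215,.0127,.163],Rj(73))
m=(P[...,2]>.182)&(P[...,2]<.2)&(abs(P[...,0]-.52)<.05)&(abs(P[...,1]-.013)<.05)
Q=P[m]; print(len(Q)); 
if len(Q)>5: print(cv2.minAreaRect((Q[:,:2]*1000).astype(np.float32)),Q.mean(0))
E
```

```text
t 1.57 pos [0.514  0.0126 0.223 ] F [-0.4  0.6  0.1] w 0.0857 
 shift [ 8.1 59.9  2.1] turn [ 0.005  0.06  -0.014] tool axes [[0.97, -0.01, 0.23], [-0.23, -0.0, 0.97], [-0.01, -1.0, -0.0]]
647
((520.1793823242188, 11.743337631225586), (7.980654239654541, 29.949188232421875), 74.0592269897461) [0.51892091 0.01208102 0.1877511 ]
```

View pics/w1.png

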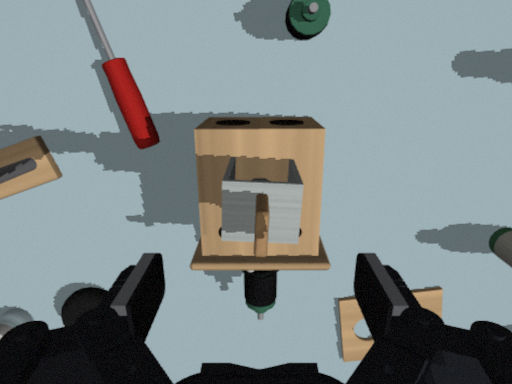

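The wrist view shows the tab at (262,222), centred between the fingers. The cloud gives the tab as 8×30 mm, centred at (0.5202, 0.0117), at 74°. Now I'll descend and grip.

Emit:
{"method": "play_rows", "body": {
  "rows": [
    [1,[6.5,0,0.5],[0,0.045,-0.014]],
    [1,[0,20,0],[0,0,0]],
    [1,[0,20,0],[0,0,0]],
    [1,[0,17,0],[0,0,0]],
    [1,[0,0,0],[0,0,0]]
  ]
}}

```text
time: 1.98
position: [0.5227, 0.0107, 0.165]
tcp_rot: [0.701, -0.106, 0.108, -0.697]
ft_force: [-1.0, 0.6, -0.3]
width: 0.0851
```

Run:
```python
from h import *
go([.5202,.0117,.163],Rj(74))
```

```text
t 1.98 pos [0.5227 0.0107 0.165 ] F [-1.   0.6 -0.3] w 0.0851 
 shift [-2.7  2.   0.2] turn [ 0.004 -0.024  0.005] tool axes [[0.95, 0.0, 0.3], [-0.3, -0.01, 0.95], [0.0, -1.0, -0.0]]
```

Emit:
{"method": "play_rows", "body": {
  "rows": [
    [1,[-2,1.5,0],[0,-0.02,0]],
    [0,[0,0,0],[0,0,0]],
    [0,[0,0,0],[0,0,0]],
    [0,[0,0,0],[0,0,0]],
    [0,[0,0,0],[0,0,0]],
    [0,[0,0,0],[0,0,0]],
    [0,[0,0,0],[0,0,0]],
    [0,[0,0,0],[0,0,0]],
    [0,[0,0,0],[0,0,0]]
  ]
}}

```text
time: 2.73
position: [0.523, 0.0116, 0.1676]
tcp_rot: [0.701, -0.098, 0.105, -0.698]
ft_force: [0.5, -0.7, -2.0]
width: 0.0072
```

Emit:
{"method": "play_rows", "body": {
  "rows": [
    [0,[0,-6,0],[0,0,0]],
    [0,[0,-15,0],[0,0,0]],
    [0,[0,-20,0],[0,0,0]],
    [0,[0,-20,0],[0,0,0]],
    [0,[0,-20,0],[0,0,0]],
    [0,[0,-20,0],[0,0,0]],
    [0,[0,0,0],[0,0,0]]
  ]
}}

```text
time: 3.32
position: [0.5196, 0.012, 0.272]
tcp_rot: [0.701, -0.101, 0.102, -0.698]
ft_force: [0.3, 0.2, -1.4]
width: 0.007
```

Run:
```python
from h import *
a,d,P,T=grab("side")
im=a[60:260,120:360]; cv2.imwrite("pics/lift.png",cv2.cvtColor(cv2.resize(im,None,fx=3,fy=3,interpolation=cv2.INTER_CUBIC),cv2.COLOR_RGB2BGR))
go([.472,-.303,.27],Rj(6.3))
```

```text
t 3.37 pos [0.5187 0.0119 0.2701] F [ 0.2  0.4 -1.1] w 0.0072 
 shift [  44.7    1.8 -315.2] turn [0.005 1.173 0.003] tool axes [[0.96, -0.0, 0.28], [-0.28, -0.01, 0.96], [0.0, -1.0, -0.01]]
```

View pics/lift.png

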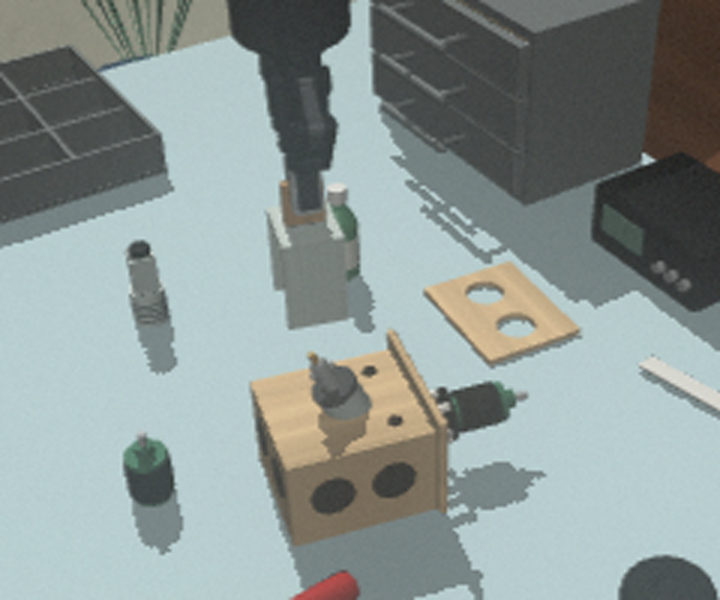

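The guard is lifted clear and held level, and the bare valve is now visible at (335,380). I'll carry the guard over to the rail.

Emit:
{"method": "play_rows", "body": {
  "rows": [
    [0,[4,0,-28],[0,0,0]],
    [0,[4,0,-28],[0,0,0]],
    [0,[4,0,-28],[0,0,0]],
    [0,[4,0,-28],[0,0,0]],
    [0,[4,0,-28],[0,0,0]],
    [0,[4,0,-28],[0,0,0]],
    [0,[4,0,-28],[0,0,0]],
    [0,[4,0,-28],[0,0,0]],
    [0,[4,0,-28],[0,0,0]],
    [0,[4,0,-28],[0,0,0]],
    [0,[4,0,-28],[0,0,0]],
    [0,[0,0,0],[0,0,0]]
  ]
}}

```text
time: 4.37
position: [0.4636, -0.305, 0.2549]
tcp_rot: [0.7, -0.107, 0.09, -0.7]
ft_force: [-0.7, -0.6, -1.8]
width: 0.0074
```

Emit:
{"method": "play_rows", "body": {
  "rows": [
    [0,[0,0,0],[0,0.1,0]],
    [0,[0,0,0],[0,0.117,0]],
    [0,[0,0,0],[0,0.117,0]],
    [0,[0,0,0],[0,0.117,0]],
    [0,[0,0,0],[0,0.117,0]],
    [0,[0,0,0],[0,0.117,0]],
    [0,[0,0,0],[0,0.117,0]],
    [0,[0,0,0],[0,0.117,0]],
    [0,[0,0,0],[0,0.117,0]],
    [0,[0,0,0],[0,0.117,0]],
    [0,[0,0,0],[0,0,0]]
  ]
}}

```text
time: 5.28
position: [0.4531, -0.3028, 0.2366]
tcp_rot: [0.526, -0.499, 0.464, -0.509]
ft_force: [0.3, 0.4, -0.8]
width: 0.0071
```

Run:
```python
from h import *
for n in("side","wrist"):
    im,d,P,T=grab(n,f"pics/r_{n}.png")
    f=P.reshape(-1,3); f=f[np.isfinite(f).all(1)]
    b=f[np.all((f>[.43,-.37,.108])&(f<[.52,-.235,.128]),1)]
    if len(b)>20: print(n,"bar",len(b),b.mean(0).round(4),np.polyfit(b[:,1],b[:,0],1),b.max(0).round(3),b.min(0).round(3))
    g=f[np.all((f>[.40,-.4,.16])&(f<[.56,-.2,.27]),1)]
    print(n,len(g), g.min(0).round(4),g.max(0).round(4))
go([.472,-.303,.27],Rj(6.3))
```

```text
side bar 369 [ 0.4738 -0.3219  0.12  ] [-0.1039183   0.44039012] [ 0.484 -0.266  0.124] [ 0.465 -0.37   0.113]
side 1525 [ 0.4205 -0.3241  0.1601] [ 0.4818 -0.2768  0.2699]
wrist bar 1255 [ 0.4679 -0.2665  0.1189] [-0.06699767  0.45003612] [ 0.476 -0.235  0.122] [ 0.459 -0.313  0.113]
wrist 9917 [ 0.4197 -0.3246  0.1601] [ 0.4797 -0.2749  0.27  ]
t 5.38 pos [ 0.4532 -0.3027  0.2368] F [-0.5  0.5 -2.5] w 0.0069 
 shift [  1.1 -34.2  17. ] turn [ 0.05  -0.031 -0.021] tool axes [[0.08, -0.05, 1.0], [-1.0, 0.02, 0.08], [-0.02, -1.0, -0.05]]
```

View pics/r_side.png

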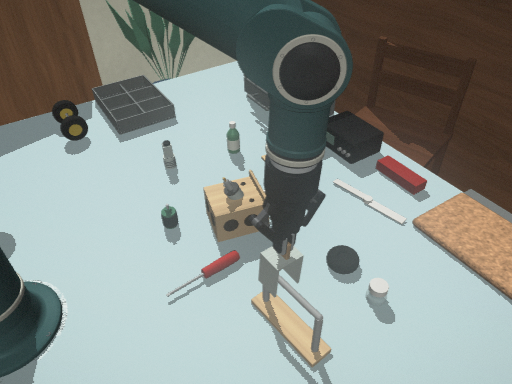

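The guard's plate is over the bar; the bar runs to (320,315) in this view. I'll correct the offset, level it and lower part of the way.

Emit:
{"method": "play_rows", "body": {
  "rows": [
    [0,[1,-5,19],[0.05,-0.031,-0.021]],
    [0,[0,0,0],[0,0,0]],
    [0,[0,12,0],[0,0,0]],
    [0,[0,12,0],[0,0,0]],
    [0,[0,12,0],[0,0,0]],
    [0,[0,0,0],[0,0,0]]
  ]
}}

```text
time: 5.88
position: [0.4702, -0.3018, 0.2012]
tcp_rot: [0.531, -0.47, 0.467, -0.529]
ft_force: [-1.0, 0.9, -2.0]
width: 0.0072
```

Run:
```python
from h import *
im,d,P,T=grab("side")
f=P.reshape(-1,3); f=f[np.isfinite(f).all(1)]
g=f[np.all((f>[.41,-.335,.128])&(f<[.53,-.265,.30]),1)]
for z in np.arange(.13,.25,.01):
    q=g[(g[:,2]>z)&(g[:,2]<z+.01)]
    if len(q): print(round(z,2),len(q),q.min(0).round(3),q.max(0).round(3))
go([.4735,-.303,.137],Rj(6.3))
```

```text
0.13 110 [ 0.44  -0.322  0.13 ] [ 0.499 -0.279  0.14 ]
0.14 105 [ 0.44  -0.323  0.14 ] [ 0.498 -0.278  0.15 ]
0.15 105 [ 0.44  -0.323  0.15 ] [ 0.499 -0.279  0.16 ]
0.16 92 [ 0.44  -0.323  0.16 ] [ 0.498 -0.281  0.17 ]
0.17 91 [ 0.441 -0.323  0.17 ] [ 0.499 -0.28   0.18 ]
0.18 414 [ 0.44  -0.324  0.18 ] [ 0.499 -0.276  0.19 ]
0.19 134 [ 0.441 -0.323  0.19 ] [ 0.497 -0.278  0.2  ]
0.2 41 [ 0.455 -0.315  0.2  ] [ 0.487 -0.301  0.21 ]
0.21 75 [ 0.452 -0.314  0.211] [ 0.488 -0.295  0.22 ]
0.22 88 [ 0.453 -0.314  0.22 ] [ 0.488 -0.3    0.23 ]
0.23 66 [ 0.454 -0.313  0.23 ] [ 0.487 -0.303  0.24 ]
0.24 80 [ 0.44  -0.316  0.24 ] [ 0.509 -0.302  0.25 ]
t 5.93 pos [ 0.4706 -0.3021  0.2021] F [-0.7  0.1 -1.5] w 0.0072 
 shift [ 1.3 65.1  3.1] turn [ 0.004  0.012 -0.002] tool axes [[0.12, -0.0, 0.99], [-0.99, 0.0, 0.12], [-0.0, -1.0, -0.0]]
```

Emit:
{"method": "play_rows", "body": {
  "rows": [
    [0,[1,10,3],[0,0.01,0]],
    [0,[0,12,0],[0,0,0]],
    [0,[0,12,0],[0,0,0]],
    [0,[0,12,0],[0,0,0]],
    [0,[0,8,0],[0,0,0]],
    [0,[0,2,0],[0,0,0]],
    [0,[0,0,0],[0,0,0]]
  ]
}}

```text
time: 6.52
position: [0.4737, -0.3037, 0.1414]
tcp_rot: [0.528, -0.473, 0.47, -0.526]
ft_force: [0.1, 0.0, -1.9]
width: 0.0067
```

Emit:
{"method": "play_rows", "body": {
  "rows": [
    [0,[0,2,0],[0,0,0]],
    [0,[0,0,0],[0,0,0]]
  ]
}}

```text
time: 6.68
position: [0.4739, -0.3039, 0.1394]
tcp_rot: [0.528, -0.472, 0.47, -0.526]
ft_force: [1.1, -0.5, -1.9]
width: 0.007
```

Emit:
{"method": "play_rows", "body": {
  "rows": [
    [0,[0,1.5,0],[0,0,0]],
    [0,[0,1.5,0],[0,0,0]],
    [0,[0,0,0],[0,0,0]]
  ]
}}

```text
time: 6.93
position: [0.4748, -0.3044, 0.1377]
tcp_rot: [0.528, -0.472, 0.471, -0.526]
ft_force: [0.7, -0.4, -1.0]
width: 0.0073
```

Run:
```python
from h import *
im,d,P,T=grab("side")
f=P.reshape(-1,3); f=f[np.isfinite(f).all(1)]
g=f[np.all((f>[.41,-.335,.02])&(f<[.53,-.265,.132]),1)]
h=np.histogram(g[:,2],np.arange(.02,.132,.004)); print(list(zip(h[1].round(3),h[0])))
cv2.imwrite("pics/hang.png",cv2.cvtColor(cv2.resize(im[200:370,200:370],None,fx=3,fy=3,interpolation=cv2.INTER_CUBIC),cv2.COLOR_RGB2BGR))
go([.4735,-.303,.137],Rj(6.3))
```

```text
[(np.float64(0.02), np.int64(0)), (np.float64(0.024), np.int64(0)), (np.float64(0.028), np.int64(0)), (np.float64(0.032), np.int64(0)), (np.float64(0.036), np.int64(0)), (np.float64(0.04), np.int64(0)), (np.float64(0.044), np.int64(0)), (np.float64(0.048), np.int64(0)), (np.float64(0.052), np.int64(6)), (np.float64(0.056), np.int64(19)), (np.float64(0.06), np.int64(20)), (np.float64(0.064), np.int64(26)), (np.float64(0.068), np.int64(21)), (np.float64(0.072), np.int64(22)), (np.float64(0.076), np.int64(21)), (np.float64(0.08), np.int64(33)), (np.float64(0.084), np.int64(38)), (np.float64(0.088), np.int64(32)), (np.float64(0.092), np.int64(32)), (np.float64(0.096), np.int64(34)), (np.float64(0.1), np.int64(29)), (np.float64(0.104), np.int64(32)), (np.float64(0.108), np.int64(32)), (np.float64(0.112), np.int64(27)), (np.float64(0.116), np.int64(56)), (np.float64(0.12), np.int64(88)), (np.float64(0.124), np.int64(400))]
t 6.98 pos [ 0.4749 -0.3045  0.1378] F [-0.1  0.4 -2. ] w 0.0071 
 shift [-1.7  0.8 -1.2] turn [0.002 0.002 0.001] tool axes [[0.11, -0.0, 0.99], [-0.99, -0.0, 0.11], [0.0, -1.0, -0.0]]
```

View pics/hang.png

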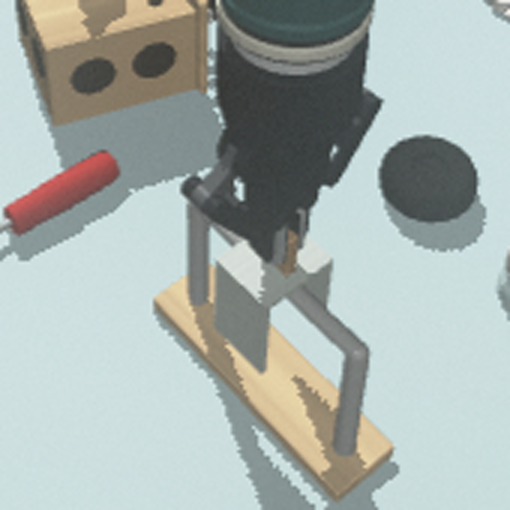

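The guard straddles the bar at about (265,290), with its lower edge at about 0.054, so it is touching or within 1 mm. I'll seat it and release.

Emit:
{"method": "play_rows", "body": {
  "rows": [
    [0,[0,2,0],[0,0,0]],
    [0,[0,1,0],[0,0,0]],
    [0.35,[0,0,0],[0,0,0]],
    [0.35,[0,0,0],[0,0,0]],
    [0.6,[0,0,0],[0,0,0]],
    [0.6,[0,0,0],[0,0,0]],
    [0.6,[0,-10,0],[0,0,0]],
    [0.6,[0,-25,0],[0,0,0]],
    [0.6,[0,-25,0],[0,0,0]],
    [0.6,[0,-25,0],[0,0,0]],
    [0.6,[0,-25,0],[0,0,0]],
    [0.6,[0,0,0],[0,0,0]]
  ]
}}

```text
time: 7.98
position: [0.4753, -0.3047, 0.2544]
tcp_rot: [0.528, -0.471, 0.471, -0.526]
ft_force: [0.5, -0.9, 0.2]
width: 0.0513
```

Run:
```python
from h import *
im,d,P,T=grab("wrist","pics/w_rail.png")
f=P.reshape(-1,3); f=f[np.isfinite(f).all(1)]
for a,b in((.122,.13),(.145,.165)):
    g=f[np.all((f>[.42,-.35,a])&(f<[.53,-.25,b]),1)]
    print(len(g),cv2.minAreaRect((g[:,:2]*1000).astype(np.float32)),g.mean(0), g[:,2].min(),g[:,2].max())
go([.493,.3135,.2],Rj(0))
```

```text
2713 ((474.11151123046875, -300.3005676269531), (54.05567932128906, 50.16573715209961), 6.322850227355957) [ 0.47353671 -0.30131942  0.12425363] 0.12200679423415806 0.1296594254854408
441 ((475.966064453125, -302.1963195800781), (7.677928447723389, 29.676233291625977), 6.414803981781006) [ 0.47573322 -0.30076985  0.15712431] 0.14525139478132088 0.15968269312574232
t 8.03 pos [ 0.4745 -0.3042  0.2523] F [ 0.5 -0.5 -2.3] w 0.0513 
 shift [-611.7   52.2   87.5] turn [ 0.004  0.112 -0.   ] tool axes [[0.11, -0.0, 0.99], [-0.99, -0.0, 0.11], [-0.0, -1.0, -0.0]]
```

The guard is hanging: plate top at 0.125, level, at 6.3°, 54 mm wide. Next I'll pass over the nose for a close look at the valve.

Emit:
{"method": "play_rows", "body": {
  "rows": [
    [0.8,[-25,-4,3],[0,0,0]],
    [0.8,[-35,-4,4],[0,0,0]],
    [0.8,[-35,-4,4],[0,0,0]],
    [0.8,[-35,-4,4],[0,0,0]],
    [0.8,[-35,-4,4],[0,0,0]],
    [0.8,[-35,-4,4],[0,0,0]],
    [0.8,[-35,-4,4],[0,0,0]],
    [0.8,[-35,-4,4],[0,0,0]],
    [0.8,[-25,-4,4],[0,0,0]],
    [0.8,[-10,0,0],[0,0,0]],
    [0.8,[0,0,0],[0,0,0]]
  ]
}}

```text
time: 8.95
position: [0.4703, 0.0152, 0.2836]
tcp_rot: [0.53, -0.476, 0.469, -0.522]
ft_force: [-0.8, -0.2, -0.0]
width: 0.0683
```

Run:
```python
from h import *
im,d,P,T=grab("wrist","pics/w_valve.png")
print(T.round(3).tolist())
f=P.reshape(-1,3); f=f[np.isfinite(f).all(1)]
for a,b in((.080,.09),(.095,.103)):
    g=f[np.all((f>[.4,-.12,a])&(f<[.66,.12,b]),1)]
    print(len(g),cv2.minAreaRect((g[:,:2]*1000).astype(np.float32)),g.mean(0))
go([.493,.3135,.2],Rj(0))
```

```text
[[0.994, 0.104, 0.022, 0.463], [0.106, -0.939, -0.328, 0.1], [-0.013, 0.328, -0.944, 0.425], [0.0, 0.0, 0.0, 1.0]]
10623 ((533.7537841796875, 9.48101806640625), (128.4742431640625, 123.77810668945312), 75.57596588134766) [0.53340863 0.01099169 0.08446286]
1079 ((554.8070678710938, 2.5872955322265625), (128.8387451171875, 88.82474517822266), 76.92027282714844) [ 5.85609065e-01 -5.02194418e-04  9.85512642e-02]
t 9.0 pos [0.4705 0.0141 0.2835] F [-0.2  0.6  0.8] w 0.0683 
 shift [-295.4   82.7   55.1] turn [0.014 0.105 0.001] tool axes [[0.11, -0.01, 0.99], [-0.99, -0.0, 0.11], [0.0, -1.0, -0.01]]
```

View pics/w_valve.png

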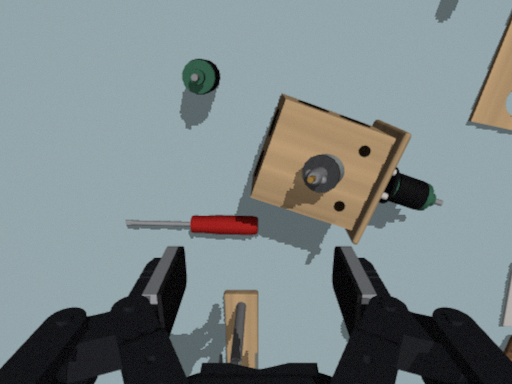

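The valve is at (320,175) with its brass pin at (312,180), leaning towards the box's -x side. I'll fit its pose from the cloud.

```bash
cat > fitv.py <<'E'
from h import *
from scipy.optimize import least_squares
def profile_sdf(q):
    "distance of local points to the valve outline of revolution (mm)"
    r=np.hypot(q[:,0],q[:,1]); z=q[:,2]
    seg=np.array([[19,-10],[19,0],[7.5,0],[7.5,24],[5,28],[3,28],[3,38],[0,38]],float)
    p=np.stack([r,z],1); D=[]
    for a,b in zip(seg[:-1],seg[1:]):
        t=np.clip(((p-a)@(b-a))/((b-a)@(b-a)),0,1); D.append(np.linalg.norm(p-a-t[:,None]*(b-a),axis=1))
    return np.min(D,0)
def pose(x):
    c=np.array(x[:3]); az,t=x[3],x[4]
    n=np.array([np.sin(t)*np.cos(az),np.sin(t)*np.sin(az),np.cos(t)])
    return c,n
def fit(Q,x0):
    Q=Q*1000
    def res(x):
        c,n=pose(x); e=np.cross(n,[1,0,0]); e/=np.linalg.norm(e); g=np.cross(n,e)
        q=(Q-c)@np.stack([e,g,n],1)
        return profile_sdf(q)
    s=least_squares(res,x0,loss="soft_l1",f_scale=1.0,x_scale=[1,1,1,.05,.05]); return s.x,np.median(res(s.x)),len(Q)
E
python3 - <<'E'
from fitv import *
W=np.load("wrist.npz")["P"].reshape(-1,3)
a,_,Pa,_=grab("side"); b,_,Pb,_=grab("scene")
for n,P in(("w",W),("side",Pa.reshape(-1,3)),("scene",Pb.reshape(-1,3))):
    P=P[np.isfinite(P).all(1)]
    c=P[np.all((P>[.48,-.04,.093])&(P<[.575,.065,.16]),1)&(np.hypot(P[:,0]-.523,P[:,1]-.013)<.04)]
    if len(c)<30: print(n,len(c)); continue
    for x0 in([525,12,109,2.9,.42],):
        x,m,k=fit(c,x0); print(n,x[:3].round(1),"az",np.degrees(x[3]).round(1),"tilt",x[4].round(3),"med",m.round(2),k, "tip",(pose(x)[0]+38*pose(x)[1]).round(1))
f=W[np.isfinite(W).all(1)]
g=f[np.all((f>[.4,-.12,.080])&(f<[.66,.12,.089]),1)]
# box edges: hull line angles
h=cv2.convexHull((g[:,:2]*1000).astype(np.float32))[:,0]; ap=cv2.approxPolyDP(h.reshape(-1,1,2),6,True)[:,0]; print(ap.round(1).tolist())
E
```

```text
w [527.6   8.2 108.2] az 165.0 tilt 0.407 med 0.47 1215 tip [513.   12.1 143.1]
side [528.5  11.3 109.2] az 175.4 tilt 0.386 med 0.9 261 tip [514.3  12.5 144.4]
scene [529.8   7.5 109.2] az 155.1 tilt 0.324 med 1.9 297 tip [518.8  12.6 145.2]
[[609.7000122070312, 56.29999923706055], [486.70001220703125, 74.30000305175781], [462.3999938964844, -32.5], [577.7000122070312, -68.0999984741211]]
```

Emit:
{"method": "play_rows", "body": {
  "rows": [
    [1,[-30,0,4],[0,0,0]],
    [1,[-30,0,4],[0,0,0]],
    [1,[-20,0,4],[0,0,0]],
    [1,[0,0,0],[0,0,0]],
    [1,[0,0,0],[0,0,0]]
  ]
}}

```text
time: 9.52
position: [0.4763, 0.0838, 0.2815]
tcp_rot: [0.525, -0.482, 0.477, -0.514]
ft_force: [-0.9, -1.6, -0.5]
width: 0.0853
```

Run:
```python
from fitv import *
im,d,P,T=grab("wrist","pics/w_v2.png"); P=P.reshape(-1,3)
P=P[np.isfinite(P).all(1)]
c=P[np.all((P>[.48,-.04,.093])&(P<[.575,.065,.16]),1)&(np.hypot(P[:,0]-.523,P[:,1]-.013)<.04)]
x,m,k=fit(c,[525,12,109,2.9,.42]); print(x[:3].round(1),"az",np.degrees(x[3]).round(1),"tilt",x[4].round(3),"med",m.round(2),k,"tip",(pose(x)[0]+38*pose(x)[1]).round(1))
g=P[np.all((P>[.4,-.12,.080])&(P<[.66,.12,.089]),1)]
h=cv2.convexHull((g[:,:2]*1000).astype(np.float32))[:,0]; print(cv2.approxPolyDP(h.reshape(-1,1,2),6,True)[:,0].round(1).tolist(), np.median(g[:,2]))
for z0,z1 in((.04,.07),(.078,.09)):
    q=P[np.all((P>[.44,.26,z0])&(P<[.55,.36,z1]),1)]; print(len(q), q.mean(0) if len(q) else "")
go([.493,.3135,.2],Rj(0))
```

```text
[527.5   8.  108.2] az 163.3 tilt 0.407 med 0.47 1131 tip [513.1  12.3 143.1]
[[609.7999877929688, 55.70000076293945], [487.1000061035156, 74.5], [462.5, -32.5], [577.7000122070312, -68.19999694824219]] 0.08444131067873742
0 
0 
t 9.57 pos [0.4763 0.0838 0.2815] F [ 0.1  0.8 -0.2] w 0.0856 
 shift [-228.    79.8   36.6] turn [0.016 0.081 0.005] tool axes [[0.08, -0.02, 1.0], [-1.0, -0.01, 0.08], [0.0, -1.0, -0.02]]
```

Emit:
{"method": "play_rows", "body": {
  "rows": [
    [1,[-33,6,4],[0.016,0,0]],
    [1,[-33,6,4],[0,0,0]],
    [1,[-33,6,4],[0,0,0]],
    [1,[-33,6,4],[0,0,0]],
    [1,[-33,6,4],[0,0,0]],
    [1,[-33,6,4],[0,0,0]],
    [1,[-30,6,4],[0,0,0]],
    [1,[0,0,0],[0,0,0]]
  ]
}}

```text
time: 10.23
position: [0.4972, 0.3012, 0.2348]
tcp_rot: [0.513, -0.485, 0.492, -0.509]
ft_force: [-0.3, -0.1, 0.7]
width: 0.0854
```

Run:
```python
from h import *
im,d,P,T=grab("wrist"); cv2.imwrite("pics/w_c.png",cv2.cvtColor(cv2.resize(im[60:330,120:400],None,fx=2,fy=2,interpolation=cv2.INTER_CUBIC),cv2.COLOR_RGB2BGR))
f=P.reshape(-1,3);f=f[np.isfinite(f).all(1)]
for z0,z1 in((.004,.034),(.04,.073),(.078,.09)):
    q=f[np.all((f>[.44,.26,z0])&(f<[.55,.36,z1]),1)]; print(len(q), q.mean(0).round(4),cv2.minAreaRect((q[:,:2]*1000).astype(np.float32)))
go([.493,.3135,.2],Rj(0))
```

```text
142 [0.4906 0.3254 0.0203] ((492.3832702636719, 318.6305236816406), (20.270912170410156, 33.25391387939453), 70.18470001220703)
182 [0.492  0.3228 0.0587] ((490.84478759765625, 313.14044189453125), (21.9928035736084, 24.015403747558594), 79.79668426513672)
404 [0.4906 0.3125 0.0821] ((490.443115234375, 312.223876953125), (19.956693649291992, 19.491077423095703), 1.517835021018982)
t 10.28 pos [0.4979 0.2979 0.235 ] F [ 0.1 -0.7 -0.5] w 0.0857 
 shift [-16.3  34.8  -4.3] turn [-0.003  0.043  0.014] tool axes [[0.04, 0.0, 1.0], [-1.0, -0.01, 0.04], [0.01, -1.0, 0.0]]
```

View pics/w_c.png

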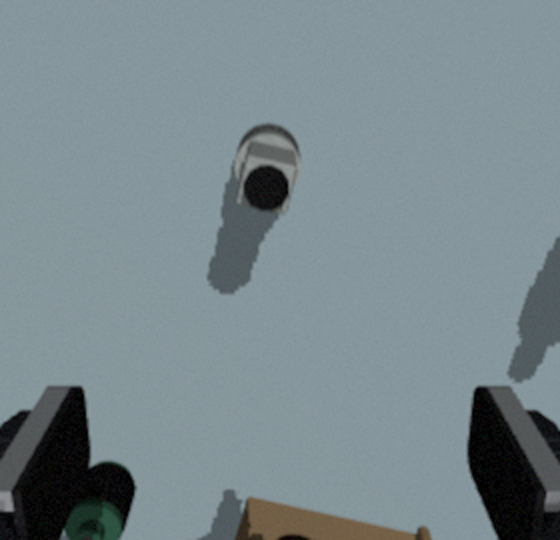

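The coupler's cap is at (266,188) in the crop, and the neck's back edge slopes about 10° clockwise. Cap centre is (0.4905, 0.3123), and the neck yaw is about -10° from the cloud. I'll turn, centre and descend to just above the cap.

Emit:
{"method": "play_rows", "body": {
  "rows": [
    [1,[-15,0,-6.5],[0,0.109,0]],
    [1,[0,0,0],[0,0.109,0.01]],
    [1,[0,25,0],[0,0,0]],
    [1,[0,25,0],[0,0,0]],
    [1,[0,25,0],[0,0,0]],
    [1,[0,20,0],[0,0,0]],
    [1,[0,0,0],[0,0,0]],
    [1,[0,0,0],[0,0,0]]
  ]
}}

```text
time: 10.95
position: [0.5017, 0.291, 0.1387]
tcp_rot: [0.444, -0.544, 0.556, -0.444]
ft_force: [0.3, -0.4, -0.1]
width: 0.0857
```

Run:
```python
from h import *
im,d,P,T=grab("wrist","pics/w_c2.png")
f=P.reshape(-1,3);f=f[np.isfinite(f).all(1)]
for z0,z1 in((.04,.073),(.078,.09)):
    q=f[np.all((f>[.46,.28,z0])&(f<[.52,.345,z1]),1)]
    if len(q)>9: print(len(q), q.mean(0).round(4),cv2.minAreaRect((q[:,:2]*1000).astype(np.float32)))
go([.4907,.3126,.04],Rj(-10))
```

```text
457 [0.4935 0.3228 0.0587] ((490.6513366699219, 312.3262634277344), (24.09303092956543, 24.06817054748535), 79.6093521118164)
832 [0.491  0.3129 0.0819] ((490.6617126464844, 312.47296142578125), (19.959102630615234, 20.079259872436523), 76.77271270751953)
t 11.0 pos [0.5017 0.2906 0.1388] F [-0.6 -0.8  0. ] w 0.0856 
 shift [-20.3  98.3 -16.8] turn [-0.014 -0.038  0.012] tool axes [[-0.21, 0.01, 0.98], [-0.98, -0.01, -0.21], [0.01, -1.0, 0.01]]
```

Emit:
{"method": "play_rows", "body": {
  "rows": [
    [1,[-20,0,-17],[-0.014,-0.036,0.012]],
    [1,[0,0,0],[0,0,0]],
    [1,[0,10,0],[0,0,0]],
    [1,[0,0,0],[0,0,0]]
  ]
}}

```text
time: 11.33
position: [0.4925, 0.3141, 0.1333]
tcp_rot: [0.45, -0.542, 0.543, -0.456]
ft_force: [-0.8, -0.1, 0.4]
width: 0.0855
```

Run:
```python
from h import *
go([.4907,.3125,.04],Rj(-10.3))
```

```text
t 11.33 pos [0.4925 0.3141 0.1333] F [-0.8 -0.1  0.4] w 0.0855 
 shift [ 2.4 93.3 -2. ] turn [-0.006  0.001 -0.006] tool axes [[-0.18, 0.01, 0.98], [-0.98, 0.0, -0.18], [-0.01, -1.0, 0.01]]
```

Emit:
{"method": "play_rows", "body": {
  "rows": [
    [1,[2,15,-2],[-0.006,0,-0.006]],
    [1,[0,20,0],[0,0,0]],
    [1,[0,20,0],[0,0,0]],
    [1,[0,20,0],[0,0,0]],
    [1,[0,8,0],[0,0,0]],
    [1,[0,0,0],[0,0,0]]
  ]
}}

```text
time: 11.83
position: [0.4925, 0.3125, 0.0479]
tcp_rot: [0.452, -0.542, 0.543, -0.455]
ft_force: [-0.0, -0.2, 0.1]
width: 0.085
```

Run:
```python
from h import *
go([.4907,.3125,.04],Rj(-10.3))
```

```text
t 11.83 pos [0.4925 0.3125 0.0479] F [-0.  -0.2  0.1] w 0.085 
 shift [ 0.4  7.9 -1.8] turn [-0.004  0.    -0.003] tool axes [[-0.18, 0.0, 0.98], [-0.98, 0.0, -0.18], [-0.0, -1.0, 0.0]]
```

Emit:
{"method": "play_rows", "body": {
  "rows": [
    [1,[0,7,-2],[0,0,0]],
    [1,[0,0,0],[0,0,0]],
    [0,[0,0,0],[0,0,0]],
    [0,[0,0,0],[0,0,0]],
    [0,[0,0,0],[0,0,0]],
    [0,[0,0,0],[0,0,0]],
    [0,[0,0,0],[0,0,0]],
    [0,[0,0,0],[0,0,0]],
    [0,[0,0,0],[0,0,0]]
  ],
  "squeeze": 80
}}

```text
time: 12.58
position: [0.4925, 0.3143, 0.0442]
tcp_rot: [0.449, -0.542, 0.544, -0.457]
ft_force: [0.5, -0.4, -1.5]
width: 0.023
```

Run:
```python
from h import *
go([.4907,.3125,.04],Rj(-10.3))
im,d,P,T=grab("wrist")
f=P.reshape(-1,3);f=f[np.isfinite(f).all(1)]
q=f[np.all((f>[.47,.29,.078])&(f<[.51,.335,.09]),1)]
if len(q)>9: print(len(q), q.mean(0).round(4),cv2.minAreaRect((q[:,:2]*1000).astype(np.float32)))
```

```text
t 12.58 pos [0.4925 0.3143 0.0442] F [ 0.5 -0.4 -1.5] w 0.023 
 shift [ 2.1  4.2 -1.5] turn [-0.009  0.    -0.007] tool axes [[-0.18, 0.01, 0.98], [-0.98, 0.01, -0.18], [-0.01, -1.0, 0.01]]
3663 [0.4905 0.3165 0.0827] ((487.70849609375, 315.6894836425781), (25.455759048461914, 40.72282791137695), 77.5414810180664)
```

The grip is good: opening 23 mm on the 24 mm neck. I'll lift and carry it towards the valve.

Emit:
{"method": "play_rows", "body": {
  "rows": [
    [0,[0,-6,0],[0,0,0]],
    [0,[0,-20,0],[0,0,0]],
    [0,[0,-30,0],[0,0,0]],
    [0,[0,-30,0],[0,0,0]],
    [0,[0,-30,0],[0,0,0]],
    [0,[0,-30,0],[0,0,0]],
    [0,[0,-30,0],[0,0,0]],
    [0,[0,-25,0],[0,0,0]],
    [0,[0,0,0],[0,0,0]]
  ]
}}

```text
time: 13.38
position: [0.4876, 0.3112, 0.2528]
tcp_rot: [0.453, -0.542, 0.543, -0.453]
ft_force: [0.5, 0.9, -0.8]
width: 0.0229
```

```bash
cat >> h.py <<'E'
C0=np.array([.5276,.0082,.1086]); AZ=166; TILT=.42; OFF=np.array([2,44.2,0])/1000
def target(h,C=C0,off=OFF,az=AZ,tilt=TILT):
    M=Rj(-10.3,tilt,az); n=-M[:,1]; return C+h*n-M@off, M
E
python3 - <<'E'
from h import *
p,M=target(.06); print(p.round(4)); go(p,M)
E
```

```text
[0.4867 0.0204 0.2037]
t 13.38 pos [0.4876 0.3112 0.2528] F [ 0.5  0.9 -0.8] w 0.0229 
 shift [286.2  49.4  50.9] turn [ 0.418  0.001 -0.027] tool axes [[-0.18, 0.0, 0.98], [-0.98, -0.0, -0.18], [0.0, -1.0, 0.0]]
```

Emit:
{"method": "play_rows", "body": {
  "rows": [
    [0,[20,-1,4],[0,0,0]],
    [0,[28,-2,5],[0,0,0]],
    [0,[28,-2,5],[0,0,0]],
    [0,[28,-2,5],[0,0,0]],
    [0,[28,-2,5],[0,0,0]],
    [0,[28,-2,5],[0,0,0]],
    [0,[28,-2,5],[0,0,0]],
    [0,[28,-2,5],[0,0,0]],
    [0,[28,-2,5],[0,0,0]],
    [0,[28,-2,5],[0,0,0]],
    [0,[10,-2,1],[0,0,0]],
    [0,[0,0,0],[0,0,0]]
  ]
}}

```text
time: 14.38
position: [0.4805, 0.0129, 0.2706]
tcp_rot: [-0.456, 0.543, -0.54, 0.453]
ft_force: [0.1, 0.4, -2.0]
width: 0.0231
```

Emit:
{"method": "play_rows", "body": {
  "rows": [
    [0,[0,0,0],[0.08,0,0]],
    [0,[0,0,0],[0.1,0,-0.01]],
    [0,[0,0,0],[0.1,0,-0.01]],
    [0,[0,0,0],[0.1,0,0]],
    [0,[0,0,0],[0.04,0,0]],
    [0,[0,0,0],[0,0,0]]
  ]
}}

```text
time: 14.88
position: [0.4783, 0.0164, 0.2669]
tcp_rot: [0.354, -0.41, 0.647, -0.537]
ft_force: [-0.9, -0.6, -2.4]
width: 0.023
```

Run:
```python
from h import *
p,M=target(.06); print(p.round(4)); go(p,M)
```

```text
[0.4867 0.0204 0.2037]
t 14.88 pos [0.4783 0.0164 0.2669] F [-0.9 -0.6 -2.4] w 0.023 
 shift [ -6.5  60.6 -19.1] turn [-0.007  0.006 -0.012] tool axes [[-0.17, 0.4, 0.9], [-0.98, -0.09, -0.15], [0.02, -0.91, 0.41]]
```

Emit:
{"method": "play_rows", "body": {
  "rows": [
    [0,[-6.5,10,-19],[-0.007,0.006,-0.012]],
    [0,[0,10,0],[0,0,0]],
    [0,[0,0,0],[0,0,0]],
    [0,[0,0,0],[0,0,0]]
  ]
}}

```text
time: 15.22
position: [0.4694, 0.0272, 0.2396]
tcp_rot: [0.358, -0.413, 0.648, -0.531]
ft_force: [0.2, 0.3, -0.7]
width: 0.0232
```

```bash
cat > fitc.py <<'E'
from h import *
from scipy.optimize import least_squares
def seg(P,s):
    "points in tool frame near the barrel"
    T=R.from_quat(s["tcp_rot"]).as_matrix(); q=(P.reshape(-1,3)-s["position"])@T*1000; return q[np.isfinite(q).all(1)]
def run(zs=(10,42)):
    s=manip.sense(); A=[]
    for n in("side","scene"):
        q=seg(grab(n)[2],s); k=q[(q[:,1]>zs[0])&(q[:,1]<zs[1])&(np.hypot(q[:,0],q[:,2])<26)]
        e=q[(q[:,1]>0)&(q[:,1]<60)&(np.hypot(q[:,0],q[:,2])<19)]
        f=lambda x,k:np.hypot(k[:,0]-x[0],k[:,2]-x[1])-17
        if len(k)>20:
            r=least_squares(f,[0,0],args=(k,),loss="soft_l1",f_scale=1.5); print(n,len(k),"axis at tool x,z",r.x.round(2),"med",np.median(abs(f(r.x,k))).round(2),"rim y pct",np.percentile(e[:,1],[95,98,99.5]).round(1))
            A.append(k)
    k=np.concatenate(A); r=least_squares(f,[0,0],args=(k,),loss="soft_l1",f_scale=1.5); print("both",r.x.round(2))
    g=lambda x,k:np.hypot(k[:,0]-x[0]-x[2]*(k[:,1]-26),k[:,2]-x[1]-x[3]*(k[:,1]-26))-17
    r=least_squares(g,[0,0,0,0],args=(k,),loss="soft_l1",f_scale=1.5); print("tilted",r.x.round(3))
E
python3 - <<'E'
from fitc import *
p,M=target(.06); go(p,M); run()
im=np.load("side.npz")["im"][70:250,140:340]
cv2.imwrite("pics/pre.png",cv2.cvtColor(cv2.resize(im,None,fx=3,fy=3,interpolation=cv2.INTER_CUBIC),cv2.COLOR_RGB2BGR))
E
```

```text
t 15.22 pos [0.4694 0.0272 0.2396] F [ 0.2  0.3 -0.7] w 0.0232 
 shift [ 2.6 40.3  2.2] turn [ 0.004  0.003 -0.002] tool axes [[-0.18, 0.39, 0.9], [-0.98, -0.1, -0.15], [0.03, -0.91, 0.4]]
side 191 axis at tool x,z [ 0.32 -0.24] med 0.56 rim y pct [40.3 41.8 42.1]
scene 223 axis at tool x,z [3.22 1.27] med 0.87 rim y pct [40.4 41.4 42. ]
both [1.36 0.33]
tilted [1.365 0.329 0.003 0.005]
```

View pics/pre.png

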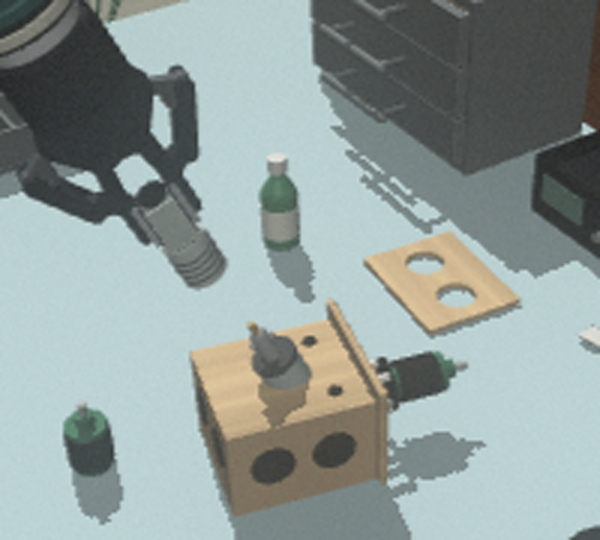

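The picture shows the coupler at (190,250), in line with the nipple at (268,350). The barrel fit agrees: axis within 1–2 mm of the tool axis and no tilt. Now I'll advance to about 20 mm from the pin.

Emit:
{"method": "play_rows", "body": {
  "rows": [
    [0,[3,5,2],[0,0,0]],
    [0,[0,12,0],[0,0,0]],
    [0,[0,12,0],[0,0,0]],
    [0,[0,8,0],[0,0,0]],
    [0,[0,0,0],[0,0,0]],
    [0,[0,0,0],[0,0,0]]
  ]
}}

```text
time: 15.82
position: [0.4906, 0.018, 0.2084]
tcp_rot: [0.355, -0.412, 0.65, -0.531]
ft_force: [0.1, -0.6, -2.0]
width: 0.0226
```

```bash
sed -i 's/OFF=np.array(\[2,44.2,0\])/OFF=np.array([1.7,44,0.2])/' h.py
python3 - <<'E'
from fitc import *
p,M=target(.0); go(p,M); run((10,40))
from fitv import *
for n in("side","scene"):
    P=np.load(n+".npz")["P"].reshape(-1,3);P=P[np.isfinite(P).all(1)]
    x=[527.6,8.2,108.6,np.radians(166),.42]; c,nn=pose(x)
    d=(P*1000-c); a=d@nn; r=np.linalg.norm(d-a[:,None]*nn,axis=1); Q=P[(a>-3)&(a<42)&(r<24)]
    def res(v):
        q=Q*1000-c-[v[0],v[1],0]; z=q@nn; rr=np.linalg.norm(q-z[:,None]*nn,axis=1); return profile_sdf(np.stack([rr,0*rr,z],1))
    s=least_squares(res,[0,0],loss="soft_l1",f_scale=1.); print(n,len(Q),"valve xy corr",s.x.round(2),np.median(res(s.x)).round(2),np.median(res([0,0])).round(2))
E
```

```text
t 15.82 pos [0.4906 0.018  0.2084] F [ 0.1 -0.6 -2. ] w 0.0226 
 shift [-1.4 62.7 -6.1] turn [-0.002 -0.001 -0.003] tool axes [[-0.18, 0.4, 0.9], [-0.98, -0.1, -0.16], [0.02, -0.91, 0.41]]
side 171 axis at tool x,z [ 0.04 -0.35] med 0.68 rim y pct [40.1 41.9 42.5]
scene 195 axis at tool x,z [2.91 0.84] med 0.98 rim y pct [40.4 41.4 42.5]
both [1.21 0.11]
tilted [1.236 0.126 0.041 0.008]
side 197 valve xy corr [0.89 2.27] 0.91 1.22
scene 178 valve xy corr [1.45 0.05] 1.43 1.34
```

Emit:
{"method": "play_rows", "body": {
  "rows": [
    [0,[-2.5,3,-5],[0,0,0]],
    [0,[0,7,-1],[0,0,0]],
    [0,[0,7,-1],[0,0,0]],
    [0,[0,0,0],[0,0,0]],
    [0,[0,0,0],[0,0,0]]
  ]
}}

```text
time: 16.33
position: [0.493, 0.0202, 0.1915]
tcp_rot: [0.353, -0.411, 0.651, -0.532]
ft_force: [-0.2, -0.5, -1.2]
width: 0.0228
```

```bash
sed -i 's/C0=np.array(.*/C0=np.array([.5287,.0091,.1086]); AZ=166; TILT=.42; OFF=np.array([1.7,44,0.2])\/1000/' h.py
python3 - <<'E'
from h import *
p,M=target(.0); go(p,M)
E
```

```text
t 16.33 pos [0.493  0.0202 0.1915] F [-0.2 -0.5 -1.2] w 0.0228 
 shift [ 0.7 46.9 -0.4] turn [-0.007 -0.002 -0.004] tool axes [[-0.18, 0.4, 0.9], [-0.98, -0.1, -0.16], [0.02, -0.91, 0.41]]
```

Emit:
{"method": "play_rows", "body": {
  "rows": [
    [0,[0.5,5,-0.5],[-0.007,0,-0.004]],
    [0,[0,5,-0.7],[0,0,0]],
    [0,[0,4,-0.5],[0,0,0]],
    [0,[0,0,0],[0,0,0]]
  ]
}}

```text
time: 16.67
position: [0.498, 0.0183, 0.1773]
tcp_rot: [0.355, -0.412, 0.65, -0.53]
ft_force: [-0.5, -0.8, -2.4]
width: 0.0231
```

Run:
```python
from h import *
p,M=target(.0); go(p,M)
im=grab("side")[0][70:250,140:340]; b=grab("scene")[0][120:255,200:350]
A=cv2.resize(im,(600,540),interpolation=cv2.INTER_CUBIC)[120:,60:460]; B=cv2.resize(b,(467,420),interpolation=cv2.INTER_CUBIC)[:,:400]
cv2.imwrite("pics/in.png",cv2.cvtColor(np.hstack([A,B]),cv2.COLOR_RGB2BGR))
```

```text
t 16.67 pos [0.498  0.0183 0.1773] F [-0.5 -0.8 -2.4] w 0.0231 
 shift [-0.1 31.8  0.9] turn [-0.    -0.002 -0.   ] tool axes [[-0.19, 0.4, 0.9], [-0.98, -0.1, -0.16], [0.03, -0.91, 0.41]]
```

View pics/in.png

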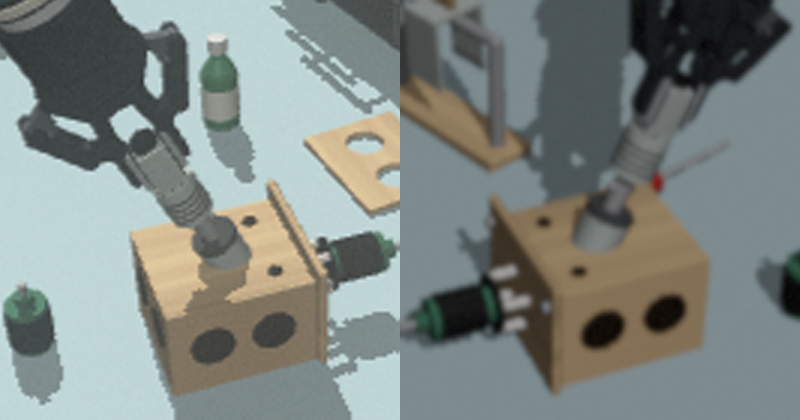

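Both views show the coupler in line with the nipple: rim at about (190,210) on the left and (628,170) on the right, with the pin already in the mouth and the stem still visible. I'll continue in small steps while watching the force.

Emit:
{"method": "play_rows", "body": {
  "rows": [
    [0,[0,4,0.5],[0,0,0]],
    [0,[0,4,-0.3],[0,0,0]],
    [0,[0,3,-0.3],[0,0,0]],
    [0,[0,0,0],[0,0,0]]
  ]
}}

```text
time: 17.1
position: [0.5031, 0.0174, 0.1673]
tcp_rot: [0.355, -0.412, 0.65, -0.53]
ft_force: [0.3, -1.3, -1.3]
width: 0.0234
```

Run:
```python
from h import *
p,M=target(.0); go(p,M)
```

```text
t 17.1 pos [0.5031 0.0174 0.1673] F [ 0.3 -1.3 -1.3] w 0.0234 
 shift [ 0.2 20.5  0.2] turn [-0.002 -0.002 -0.001] tool axes [[-0.19, 0.4, 0.9], [-0.98, -0.1, -0.16], [0.02, -0.91, 0.41]]
```

Emit:
{"method": "play_rows", "body": {
  "rows": [
    [0,[0,3,0],[0,0,0]],
    [0,[0,3,-0.3],[0,0,0]],
    [0,[0,0,0],[0,0,0]]
  ]
}}

```text
time: 17.35
position: [0.5064, 0.017, 0.1619]
tcp_rot: [0.354, -0.412, 0.651, -0.531]
ft_force: [-1.3, 0.4, 0.4]
width: 0.0231
```

Run:
```python
from h import *
p,M=target(.0); go(p,M); print(M.T@manip.sense()["ft_force"])
```

```text
t 17.35 pos [0.5064 0.017  0.1619] F [-1.3  0.4  0.4] w 0.0231 
 shift [ 0.5 14.3 -0.6] turn [-0.004 -0.002 -0.001] tool axes [[-0.19, 0.4, 0.9], [-0.98, -0.1, -0.16], [0.02, -0.91, 0.41]]
[-0.0914227  -0.97213643 -1.08296407]
```

Emit:
{"method": "play_rows", "body": {
  "rows": [
    [0,[0.3,2.5,-0.3],[0,0,0]],
    [0,[0,2.5,-0.2],[0,0,0]],
    [0,[0,0,0],[0,0,0]]
  ]
}}

```text
time: 17.6
position: [0.5083, 0.0163, 0.1569]
tcp_rot: [0.354, -0.411, 0.651, -0.531]
ft_force: [3.9, -0.9, -7.1]
width: 0.0225
```

Run:
```python
from h import *
p,M=target(.0); go(p,M); print(M.T@manip.sense()["ft_force"])
```

```text
t 17.6 pos [0.5083 0.0163 0.1569] F [ 3.9 -0.9 -7.1] w 0.0225 
 shift [ 0.3  8.9 -0.4] turn [-0.004 -0.002 -0.002] tool axes [[-0.19, 0.4, 0.9], [-0.98, -0.1, -0.16], [0.02, -0.91, 0.41]]
[-0.05814613  8.11172375  0.70547521]
```

The tool is now being pulled inward along its axis (+8 N), so the lip has snapped past the balls. I'll keep pressing towards home.

Emit:
{"method": "play_rows", "body": {
  "rows": [
    [0,[0.2,3,-0.3],[0,0,0]],
    [0,[0,3,-0.2],[0,0,0]],
    [0,[0,0,0],[0,0,0]]
  ]
}}

```text
time: 17.85
position: [0.5108, 0.0157, 0.1513]
tcp_rot: [0.354, -0.411, 0.651, -0.531]
ft_force: [-2.6, -0.6, 5.9]
width: 0.0232
```

Run:
```python
from h import *
p,M=target(.0); go(p,M); print(M.T@manip.sense()["ft_force"])
```

```text
t 17.85 pos [0.5108 0.0157 0.1513] F [-2.6 -0.6  5.9] w 0.0232 
 shift [ 0.4  2.7 -0.5] turn [-0.006 -0.002 -0.002] tool axes [[-0.19, 0.4, 0.9], [-0.98, -0.1, -0.16], [0.02, -0.91, 0.41]]
[ 1.2662632  -6.3946167   0.14351376]
```

Emit:
{"method": "play_rows", "body": {
  "rows": [
    [0,[0,2,-0.2],[-0.004,0,0]],
    [0,[0,1.5,-0.1],[0,0,0]],
    [0,[0,0,0],[0,0,0]]
  ]
}}

```text
time: 18.1
position: [0.5118, 0.0155, 0.1493]
tcp_rot: [0.355, -0.412, 0.651, -0.531]
ft_force: [-5.2, 0.6, 7.0]
width: 0.0225
```

Run:
```python
from h import *
p,M=target(.0); go(p,M); print(M.T@manip.sense()["ft_force"])
```

```text
t 18.1 pos [0.5118 0.0155 0.1493] F [-5.2  0.6  7. ] w 0.0225 
 shift [ 0.4  0.5 -0.5] turn [-0.003 -0.002 -0.001] tool axes [[-0.19, 0.4, 0.9], [-0.98, -0.1, -0.16], [0.02, -0.91, 0.41]]
[ 0.59423804 -8.47840369 -1.92142411]
```

Emit:
{"method": "play_rows", "body": {
  "rows": [
    [0,[0,2,0],[0,0,0]],
    [0,[0,2,0],[0,0,0]]
  ]
}}

```text
time: 18.27
position: [0.512, 0.0154, 0.1488]
tcp_rot: [0.355, -0.411, 0.651, -0.53]
ft_force: [-30.2, 2.8, 45.3]
width: 0.0231
```

Run:
```python
from h import *
p,M=target(.0); go(p,M); print(M.T@manip.sense()["ft_force"])
```

```text
t 18.27 pos [0.512  0.0154 0.1488] F [-30.2   2.8  45.3] w 0.0231 
 shift [ 0.4 -0.1 -0.5] turn [-0.005 -0.002  0.001] tool axes [[-0.19, 0.4, 0.9], [-0.98, -0.1, -0.16], [0.03, -0.91, 0.41]]
[  4.02309756 -53.63101339  -9.1829107 ]
```

Hard contact at h ≈ 0: the force jumped from 8 to 54 N within 0.5 mm, so the rim is on the collar. I'll ease to a moderate hold.

Emit:
{"method": "play_rows", "body": {
  "rows": [
    [0,[0,0.8,0],[0,0,0]],
    [0,[0,0.8,0],[0,0,0]]
  ],
  "squeeze": 100
}}

```text
time: 18.43
position: [0.5117, 0.0156, 0.1493]
tcp_rot: [0.354, -0.41, 0.652, -0.531]
ft_force: [-4.7, 0.9, 6.6]
width: 0.0229
```

Run:
```python
from fitc import *
p,M=target(.0); go(p,M); print(M.T@manip.sense()["ft_force"])
run((10,40)); s=manip.sense(); print("F",(M.T@s["ft_force"]).round(1),np.round(s["wrist_torque"],2),s["time"])
b=np.load("scene.npz")["im"][120:255,200:350]; a=np.load("side.npz")["im"][90:225,150:300]
z=lambda i:cv2.resize(i,(400,360),interpolation=cv2.INTER_CUBIC)
cv2.imwrite("pics/home.png",cv2.cvtColor(np.hstack([z(a),z(b)]),cv2.COLOR_RGB2BGR))
f=np.load("side.npz")["P"].reshape(-1,3); g=f[np.all((f>[.42,-.35,.122])&(f<[.53,-.25,.165]),1)]; print("guard",len(g),g.mean(0).round(3),g[:,2].max().round(3))
```

```text
t 18.43 pos [0.5117 0.0156 0.1493] F [-4.7  0.9  6.6] w 0.0229 
 shift [ 0.5  0.5 -0.5] turn [-0.006 -0.001  0.001] tool axes [[-0.19, 0.4, 0.9], [-0.98, -0.1, -0.16], [0.03, -0.91, 0.41]]
[ 0.1869928  -8.00371503 -1.6913644 ]
side 147 axis at tool x,z [ 0.44 -0.47] med 0.62 rim y pct [56.8 58.4 59.7]
scene 189 axis at tool x,z [3.36 0.71] med 0.92 rim y pct [56.3 58.6 59.4]
both [ 1.7  -0.07]
tilted [ 1.73  -0.073  0.018 -0.004]
F [  1.6 -11.3  -1.7] [ 0.02  1.03 -0.14] 18.5333
guard 731 [ 0.471 -0.305  0.132] 0.162
```

View pics/home.png

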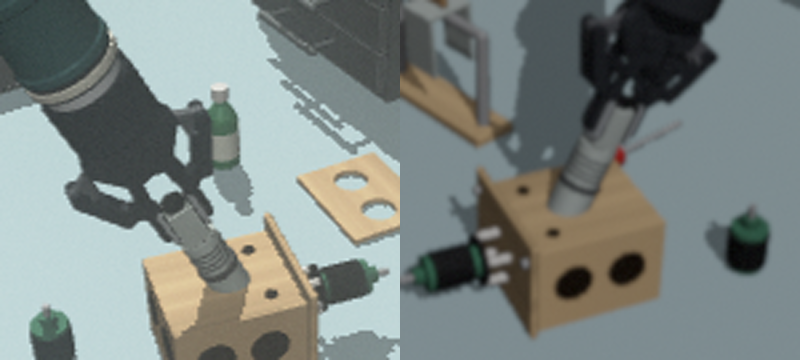

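Both views show the barrel seated on the collar. The easing left it about 0.5 mm back, so I'll press again to a moderate hold.

Emit:
{"method": "play_rows", "body": {
  "rows": [
    [0,[0,1.5,0],[0,0,0]],
    [0,[0,1.4,0],[0,0,0]]
  ]
}}

```text
time: 18.7
position: [0.5119, 0.0155, 0.149]
tcp_rot: [0.354, -0.409, 0.653, -0.53]
ft_force: [-18.8, 2.9, 27.1]
width: 0.0224
```

Run:
```python
from h import *
p,M=target(.0)
for i in range(3):
    s=manip.sense(); print((M.T@s["ft_force"]).round(1)); grab("side")
go(p,M)
```

```text
[  1.3 -32.4  -6.3]
[  2.7 -29.7  -4.8]
[  2.2 -29.9  -5.2]
t 18.85 pos [0.5119 0.0155 0.149 ] F [-17.4   1.8  25.5] w 0.0226 
 shift [ 0.5  0.2 -0.5] turn [-0.008 -0.001  0.003] tool axes [[-0.19, 0.4, 0.9], [-0.98, -0.1, -0.16], [0.03, -0.91, 0.41]]
```

A steady 30 N push, above the 10 N spring, with the rim on the collar. Handing in.

```bash
python3 -c "
from cell import workorder; print(workorder.close_job())"
```

```text
the job is handed in; nothing more can be done
None
```

I hung the guard on the rail and released it. The coupler is snapped onto the valve nipple and still gripped, held down with about 30 N. I handed the job in at about 18.9 s; no verdict was reported.

**Guard:** after release it measured level along the bar (6.3°), with its plate top at 0.125 m and a leg on each side. A later side view showed it still there.

**Coupler:**
- **Snap:** I felt an inward pull of about 8 N with the rim about 9 mm out.
- **Home:** the pin spring then built to about 8.5 N, followed by a hard stop within about 0.5 mm of the computed home.
- **Hold:** the final push was a steady 30 N in three readings. The tool was within about 0.01 rad of the planned insertion axis and 0.7 mm sideways of the planned position.

**Checks that disagreed or fell short:**
- The first seating push briefly reached 54 N at the wrist. That is under the 120 N limit and went through the coupler, not the gripper body.
- While easing that push, the coupler came back about 0.5 mm, so I pressed it home again.
- My fit of the valve gave a tilt of 0.407 rad against the stated 0.42; I used 0.42.
- The side and scene cameras disagreed by about 3 mm on the coupler's position in the grip; I used about the average.

The other objects were not deliberately touched, but I did not measure them again at the end.

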